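# Close the oiler and set its feed screw

## Robot

A 6-joint arm with a two-finger parallel gripper is mounted at the origin on the work surface. World frame = base frame: x ahead of the robot, y to its left, z up, the work surface at z = 0. Lengths are in m, angles in rad, forces in N, time in s.
With the tool pointing down it reaches from about 0.25 to 0.725 m from the base axis. Payload 4 kg.
Tool frame: the origin (TCP) lies between the finger pads; the fingertips stand 25 mm ahead of it and the grasp point (between the pads) lies 6 mm ahead of it; z points along the fingers, y is the line along which they close (so a half turn about z gives the same grasp; the last joint's range is limited). The gripper opens to 85 mm and grips with 20 to 120 N. Pads are 22 mm wide; open, the fingers measure 114 mm over their backs; the gripper's body (76 mm by 85 mm) begins 54 mm behind the grasp point. The pads swing forward as they close: fully open they stand 13 mm farther back than shut.
Start: joints at [-1.234, 0.241, 0.005, 1.335, 0, 1.571], TCP at [0.165, -0.472, 0.256] pointing down, gripper open.
Joint ranges: [-2.72, 2.72], [-1.05, 1.87], [-1.09, 1.28], [-1.99, 2.15], [-1.42, 1.44], [-3.14, 3.14]. Speed limits (rad/s): [2.79, 2.79, 3.14, 3.14, 3.14, 3.14].

## Interface

Orientations are given as a unit quaternion [x, y, z, w].
In Python, from workcell import bot gives the robot as it stands. The module is installed in compiled form; this text tells all that it offers.
- The arm moves only by the shell command python3 -m pendant 'ROWS'. ROWS is JSON, one flat list of numbers, 7 for each row, row after row: the shift along the tool's x, y, z normalised to -1 to 1, where 1 is 0.5 m, then the turn, a rotation vector about the tool's x, y, z normalised to -1 to 1, where 1 is 180 degrees, then the opening, from 0 (shut) to 1 (fully open). In form: [tx, ty, tz, ax, ay, az, fingers, tx, ty, tz, ax, ay, az, fingers, ...]. A call has exactly 10 rows; each row is the pose to reach, as a shift and turn from the pose commanded when the call began, along the tool's axes at that moment, turning the shorter way round; what a row does not reach only later rows make up. A row lasts 1/12 s, in which the tool goes at most 41.7 mm and 7.16 degrees, less where a joint would pass 70% of its speed; a pose out of reach is approached as far as the arm can. A call with a number of a shift or a turn outside -1 to 1 is refused whole. A call with a gripper value outside its range is refused whole. The fingers move at their own pace and stop on an object; the grip force is fixed at half the most. Time passes only in rows, so rows that repeat a pose let the fingers close, or fill a call up. It gives the time, the measured TCP pose, the force, the opening and the grip force at its end, in the units of the state.
- bot.get_obs(): the state, without advancing time (a new reading comes with each control period).
- bot.camera(name): name is "scene" or "side" or "wrist"; returns a dict with "pixels" (480x640x3 uint8, red, green, blue), "mtx" (3x3 intrinsics, pixels), "cam_to_world" (4x4, takes a point from camera to world coordinates); the wrist camera has in their place "hand_eye" (4x4, takes a point from camera to tool coordinates, whose origin is the TCP and whose axes are the flange's). Camera axes: x right, y up, looking along -z (the intrinsics and any distortion apply to the point x, -y, -z); pixel columns grow to the right and rows downward; lengths in m; the calibration is good to about 2 mm. The wrist camera is an equidistant fisheye: a pixel r from the principal point sees the ray r / f radians off the axis. A picture is of the moment at which its call begins: read the wrist's pose just before it. There is no depth.
- bot.job_done(): hands the job in; it is judged then, once.
The state is a dict: "clock": time; "joint_pos": joint angles; "joint_vel": joint speeds; "tau": joint torques, N m; "eef_pos": TCP position; "tool_rot": TCP orientation; "ft_force": force on the tool from outside, world axes, zero at the start; "ft_torque": the same for the moment, N m; "grip_width": finger opening in m; "grasp_force": force on a finger pad.
Only numpy, scipy, OpenCV 4.12 (cv2) and the standard library are available. Lean on these libraries where they do the work, as an engineer would, in place of code of your own. Each camera call takes 0.05 s, during which the arm holds its last target. There are 200 camera calls.

## Task

The oil reservoir on the bench has just been refilled: first screw its yellow wing cap clockwise fully home. Then turn the brass thumbscrew on the metering valve clockwise until it seats, back it off a quarter turn (anticlockwise), and finish still gripping the thumbscrew there, so that a colleague can lock it. Leave the bottle, the spanner and the bushing where they are.

Things in the scene. Friction and masses are not known exactly. Their poses are not given: they have to be found in the camera images.
- tank: oil reservoir: green upright cylinder (82 mm across, amber sight band) on a square bolted base plate 104 x 104 x 10 mm, fixed to the bench; a copper pipe runs down through the bench on its +x side. Origin: centre of the base's underside, z up. The yellow cap turns about its z axis on top, cap underside 82 mm and cap top 124 mm above the bench. It may stand left or right of the valve.
- cap_grip (a point): point on the yellow cap's axis at the height to grip it, 115 mm above the bench. The cap is a disc 56 mm across and 12 mm thick with an upright wing on top: a bar 50 mm long, 14 mm thick, standing 30 mm above the disc (bar from 94 to 124 mm above the bench). The point's x axis lies along the bar, towards the end with the black mark, and turns with the cap.
- cap (a joint): angle of the yellow cap in rad: 0 = screwed fully home against a hard stop (bar along the tank's x axis, black mark to +x); grows anticlockwise seen from above as it is loosened; starts 0.7 to 1.2. It only turns (captive, no rise), with light friction of 0.05 N m, and stays where it is left.
- valve: metering valve: cream block 60 x 60 mm, top 56 mm above the bench, on a square bolted base plate 104 x 104 x 10 mm, fixed to the bench; a steel collar 34 mm across on top up to 66 mm. Origin: centre of the base's underside, z up. The thumbscrew turns about its z axis. A red line on the block's top points along +x from the axis.
- thumbscrew_grip (a point): point on the brass thumbscrew's axis at the height to grip it, 96 mm above the bench. The head is a flat upright spade 40 mm long, 9 mm thick and 34 mm tall (from 73 to 107 mm above the bench) over a round foot 26 mm across whose top is 74 mm above the bench. The point's x axis lies along the spade, towards the end with the red mark, and turns with the screw.
- thumbscrew (a joint): angle of the thumbscrew in rad: 0 = seated, a hard stop (spade along the valve's x axis, red mark over the red line); grows anticlockwise seen from above as the screw is backed off, stop at 4.5; starts 1.9 to 2.7. It only turns (no rise), with light friction of 0.06 N m, and stays where it is left.
- oil_bottle: bystander: white plastic bottle with a red cap, 60 mm across, 150 mm tall, standing loose. Origin: centre of its underside.
- spanner: bystander: steel spanner 180 mm long, 8 mm thick, lying loose. Origin: middle of its underside, x along it.
- bushing: bystander: steel bushing, 54 mm outside, 30 mm bore, 40 mm tall, standing loose. Origin: centre of its underside.

How it is judged:
On the way, in this order (a step that is already met when the one before it is completed fails the run):
1. the yellow cap is screwed fully home (value of joint cap below 0.1 rad), for 0.2 s.
2. the thumbscrew is turned in until it seats (value of joint thumbscrew below 0.08 rad), for 0.2 s.
At the end, for the whole second after the job is handed in: the thumbscrew stands a quarter turn (1.57 rad, within 0.26) back from its seat and is gripped by the fingers (contact force over 3 N, grasp point within 30 mm of the grip point); the cap is still home (within 0.1 rad of its stop) (value of joint thumbscrew between 1.31 and 1.83 rad and contact force between the fingers and thumbscrew above 3 N and distance between the grasp point and thumbscrew_grip below 0.03 m and value of joint cap below 0.1 rad); the arm keeps its last pose, push and grip.
It fails at once if the oil bottle is displaced by more than 30 mm (distance of oil_bottle from where it was at the start of the episode above 0.03 m).
It fails at once if the spanner is displaced by more than 30 mm (distance of spanner from where it was at the start of the episode above 0.03 m).
It fails at once if the bushing is displaced by more than 30 mm (distance of bushing from where it was at the start of the episode above 0.03 m).
It also fails if it takes over 70 s, if anything falls off the work surface, if the arm or the gripper's body presses on something with over 40 N, if the wrist force passes 120 N, or if a joint passes its speed limit or range.

## Working session

There is one attempt and no reset: what is moved stays moved. The work goes in short steps, Python scripts to look and compute and a shell command to move; the robot and the scene stay as the last step left them, time stands still between calls to the robot, and variables do not carry over. Pictures are saved under pics/ and viewed, at most 10 in all, crops included, and the job is handed in when it is done.

```bash
mkdir -p pics; cat > h.py <<'E'
import numpy as np, cv2, pickle
from workcell import bot
from scipy.spatial.transform import Rotation as R
def ray(c,u,v):
    d=np.linalg.inv(c['mtx'])@[u,v,1]; d=np.array([d[0],-d[1],-d[2]])
    T=np.array(c['cam_to_world']); return T[:3,3],T[:3,:3]@d
def plane(c,u,v,z):
    o,d=ray(c,u,v); return o+d*(z-o[2])/d[2]
E
python3 - <<'E'
from h import *
s=bot.get_obs(); print({k:np.round(v,3).tolist() for k,v in s.items()})
for n in ('scene','side'):
    c=bot.camera(n); pickle.dump(c,open(n+'.pkl','wb')); print(n,[k for k in c],np.round(c['mtx'],1).tolist(),np.round(c['cam_to_world'],3).tolist())
    cv2.imwrite(f'pics/{n}1.png',c['pixels'][:,:,::-1])
E
```

```text
{'clock': 0.0, 'joint_pos': [-1.234, 0.241, 0.004, 1.335, -0.0, 1.571], 'joint_vel': [-0.001, 0.001, 0.001, 0.002, -0.002, 0.0], 'tau': [0.0, -37.232, 25.241, 0.017, -0.0, 0.0], 'eef_pos': [0.165, -0.471, 0.255], 'tool_rot': [0.986, 0.168, -0.0, -0.001], 'ft_force': [-0.413, 0.009, -0.11], 'ft_torque': [0.081, 0.002, -0.025], 'grasp_force': 0.0, 'grip_width': 0.086}
scene ['pixels', 'mtx', 'cam_to_world'] [[547.1, 0.0, 327.8], [0.0, 547.1, 247.4], [0.0, 0.0, 1.0]] [[0.422, -0.69, 0.588, 1.3], [0.907, 0.326, -0.267, -0.311], [-0.007, 0.646, 0.763, 0.998], [0.0, 0.0, 0.0, 1.0]]
side ['pixels', 'mtx', 'cam_to_world'] [[479.3, 0.0, 322.1], [0.0, 479.3, 239.8], [0.0, 0.0, 1.0]] [[-0.997, 0.064, -0.053, 0.566], [-0.08, -0.596, 0.799, 0.855], [0.019, 0.8, 0.599, 0.75], [0.0, 0.0, 0.0, 1.0]]
```

View pics/scene1.png

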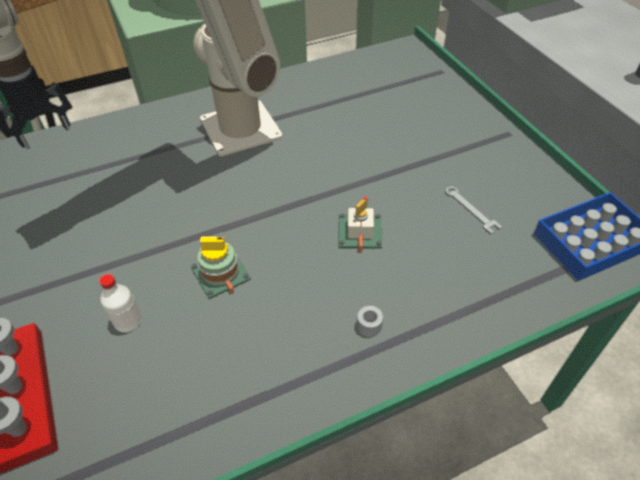

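View pics/side1.png

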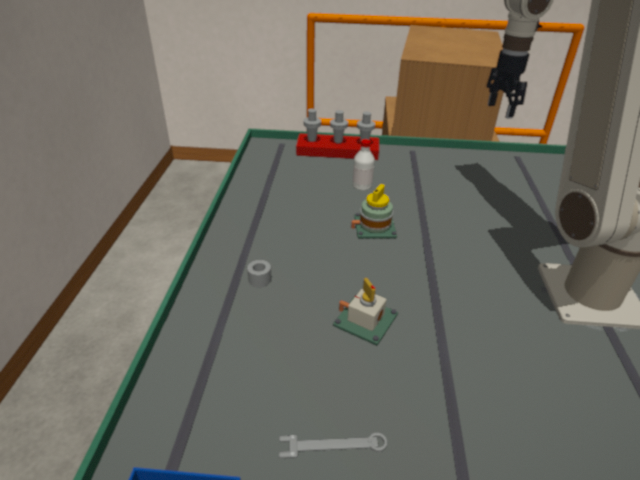

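The scene view shows the tank at about (218,262), the valve at (361,228), the bottle at (122,305), the bushing at (370,320) and the spanner at (472,210). The side view agrees: tank (377,215), valve (367,310). I'll enlarge both.

```bash
python3 - <<'E'
from h import *
S=pickle.load(open('scene.pkl','rb'));D=pickle.load(open('side.pkl','rb'))
def cr(c,u,v,w=40,h=30): 
    im=np.ascontiguousarray(c['pixels'][v-h*3//2:v+h*3//2,u-w*3//2:u+w*3//2,::-1]); im=im[:, 10:110]; 
    return cv2.resize(im,(400,300),interpolation=cv2.INTER_CUBIC)
# crop origin = (u-50, v-45); scale 4 x, 3.333 y
cv2.imwrite('pics/crops.png',np.vstack([np.hstack([cr(S,218,262),cr(S,361,222)]),np.hstack([cr(D,377,210),cr(D,367,305)])]))
for n,c,tb,vb in(('S',S,(180,222,255,300),(330,190,390,255)),('D',D,(345,175,405,245),(325,270,405,345))):
    hsv=cv2.cvtColor(c['pixels'],cv2.COLOR_RGB2HSV)
    for nm,b in(('tank',tb),('valve',vb)):
        r=hsv[b[1]:b[3],b[0]:b[2]]
        g=cv2.inRange(r,(50,60,30),(95,255,130)); y=cv2.inRange(r,(18,140,60),(32,255,255))
        for k,m,z in(('base',g,.01),('yel',y,.115)):
            n_,l,st,_=cv2.connectedComponentsWithStats(m)
            if k=='base': mm=m
            else: mm=m
            p=np.argwhere(mm)[:,::-1]+[b[0],b[1]]
            if len(p)<4: print(n,nm,k,len(p)); continue
            rect=cv2.boxPoints(cv2.minAreaRect(p.astype(np.float32)))
            W=np.array([plane(c,u,v,z)[:2] for u,v in p],np.float32)
            R_=cv2.minAreaRect(W); print(n,nm,k,len(p),p.mean(0).round(1),np.round(R_[0],3),np.round(R_[1],3),round(R_[2],1))
E
```

```text
S tank base 108 [217.3 284.4] [ 0.506 -0.221] [0.092 0.095] 7.0
S tank yel 540 [213.1 247.6] [ 0.515 -0.219] [0.055 0.072] 77.5
S valve base 75 [352.6 237.1] [0.527 0.124] [0.091 0.094] 64.7
S valve yel 108 [361.1 208. ] [0.544 0.116] [0.018 0.048] 62.6
D tank base 270 [375.2 232.5] [ 0.495 -0.207] [0.101 0.098] 6.1
D tank yel 347 [377.8 197.3] [ 0.5   -0.194] [0.056 0.111] 8.0
D valve base 709 [366.4 326.6] [0.517 0.137] [0.103 0.102] 63.5
D valve yel 186 [367.9 290.8] [0.518 0.159] [0.065 0.021] 88.1
```

View pics/crops.png

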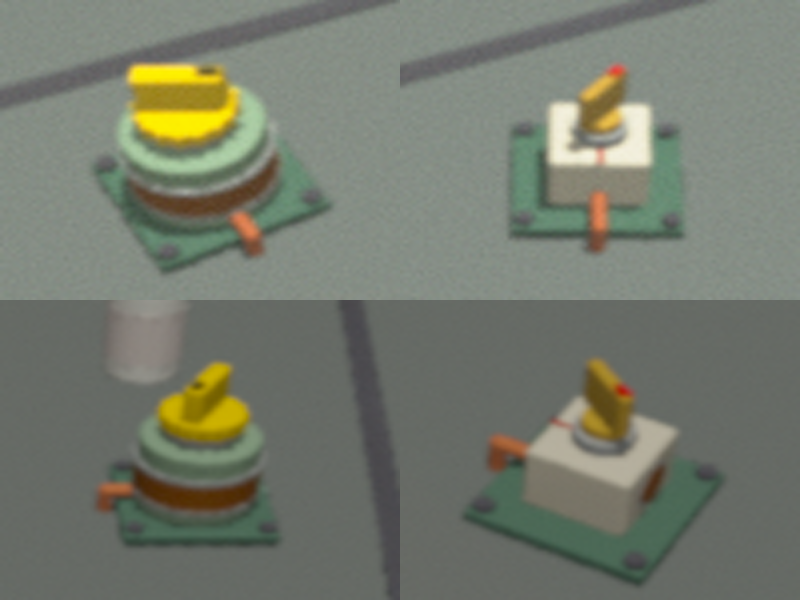

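The crops show the cap's black mark to image right in the scene view. The red mark on the thumbscrew points up and right, and the red line runs towards the copper pipe. That gives tank ≈ (0.498,-0.212), yaw 6.5°, and valve ≈ (0.52,0.13), yaw -26°. Next I'll hover over the cap.

```bash
cat >> h.py <<'E'
def go(x,y,z,yaw):
    """rows' numbers for TCP to (x,y,z), tool down, tool x at yaw deg"""
    s=bot.get_obs(); r=R.from_quat(s['tool_rot']); t=r.inv().apply(np.array([x,y,z])-s['eef_pos'])/.5
    g=R.from_euler('z',yaw,degrees=True)*R.from_euler('x',180,degrees=True)
    a=(r.inv()*g).as_rotvec()/np.pi
    X=r.apply([1,0,0]); print('t',s['clock'],'eef',np.round(s['eef_pos'],4),'yaw',round(np.degrees(np.arctan2(X[1],X[0])),1),'j6',round(np.degrees(s['joint_pos'][5])),'row',np.round(t,3),np.round(a,3))
E
python3 -c "
from h import *
go(.47,-.22,.26,67)
S=pickle.load(open('scene.pkl','rb'))
print('bottle',plane(S,125,322,0),'bush',plane(S,370,322,.02))"
```

```text
t 0.1 eef [ 0.1651 -0.4714  0.2555] yaw 19.3 j6 90 row [ 0.742 -0.273 -0.008] [-0.001 -0.    -0.265]
bottle [ 0.53500795 -0.44411962  0.        ] bush [0.77003845 0.02533373 0.02      ]
```

```bash
python3 -m pendant '[0.742,-0.273,-0.02,0,0,-0.265,1,0.742,-0.273,-0.02,0,0,-0.265,1,0.742,-0.273,-0.02,0,0,-0.265,1,0.742,-0.273,-0.02,0,0,-0.265,1,0.742,-0.273,-0.02,0,0,-0.265,1,0.742,-0.273,-0.02,0,0,-0.265,1,0.742,-0.273,-0.02,0,0,-0.265,1,0.742,-0.273,-0.02,0,0,-0.265,1,0.742,-0.273,-0.02,0,0,-0.265,1,0.742,-0.273,-0.02,0,0,-0.265,1]'
python3 - <<'E'
from h import *
s=bot.get_obs(); c=bot.camera('wrist'); pickle.dump((s,c),open('w1.pkl','wb'))
print(np.round(c['mtx'],1).tolist(),np.round(c['hand_eye'],3).tolist(),[k for k in c]); go(.498,-.212,.26,67)
cv2.imwrite('pics/w1.png',c['pixels'][:,:,::-1])
E
```

```text
clock: 0.93
eef_pos: [0.4731, -0.2173, 0.2658]
tool_rot: [0.833, 0.554, 0.001, -0.0]
ft_force: [0.2, -0.1, 0.2]
grip_width: 0.0852
grasp_force: 0.0
[[371.6, 0.0, 319.1], [0.0, 371.6, 244.3], [0.0, 0.0, 1.0]] [[-0.001, 0.952, 0.307, 0.078], [1.0, 0.0, 0.001, 0.0], [0.001, 0.307, -0.952, -0.118], [0.0, 0.0, 0.0, 1.0]] ['pixels', 'mtx', 'hand_eye']
t 0.9833 eef [ 0.4747 -0.2161  0.2657] yaw 67.4 j6 88 row [0.026 0.04  0.011] [ 0.    -0.001  0.002]
```

View pics/w1.png

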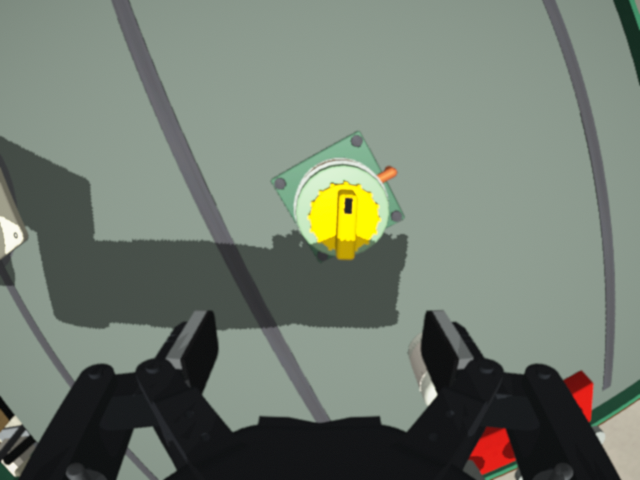

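The wrist view shows the cap centred near (347,217). The bar runs vertically from (348,190) to (346,258), with the black mark at (348,205). The base-plate corners are near (358,131), (272,181), (405,217).

```bash
cat >> h.py <<'E'
def wplane(s,c,u,v,z):
    K=c['mtx']; a=np.array([(u-K[0,2])/K[0,0],(v-K[1,2])/K[1,1]]); th=np.hypot(*a)
    d=np.append(a/th*np.sin(th),np.cos(th)); d=np.array([d[0],-d[1],-d[2]])
    H=np.array(c['hand_eye']); r=R.from_quat(s['tool_rot'])
    o=r.apply(H[:3,3])+s['eef_pos']; d=r.apply(H[:3,:3]@d); return o+d*(z-o[2])/d[2]
def crop(c,u,v,w,name,k=8):
    cv2.imwrite(name,cv2.resize(np.ascontiguousarray(c['pixels'][v-w:v+w,u-w:u+w,::-1]),None,fx=k,fy=k,interpolation=cv2.INTER_CUBIC))
E
python3 - <<'E'
from h import *
s,c=pickle.load(open('w1.pkl','rb'))
hsv=cv2.cvtColor(c['pixels'],cv2.COLOR_RGB2HSV)[150:280,280:420]
y=cv2.inRange(hsv,(20,150,80),(34,255,255))
p=np.argwhere(y)[:,::-1]+[280,150]
W=np.array([wplane(s,c,u,v,.094)[:2] for u,v in p]).astype(np.float32)
print('disc',cv2.minEnclosingCircle(W))
for u,v in((347,192),(346,248),(346,258)):print(wplane(s,c,u,v,.124))
g=cv2.inRange(cv2.cvtColor(c['pixels'],cv2.COLOR_RGB2HSV)[110:270,250:430],(50,60,30),(95,255,140))
p=np.argwhere(g)[:,::-1]+[250,110];W=np.array([wplane(s,c,u,v,.01)[:2] for u,v in p]).astype(np.float32)
print(len(p),cv2.minAreaRect(W))
crop(c,345,222,37,'pics/w1c.png')
E
```

```text
disc ((0.4928427040576935, -0.22109650075435638), 0.03298405930399895)
[ 0.50432254 -0.1942016   0.124     ]
[ 0.48820599 -0.23274465  0.124     ]
[ 0.48533068 -0.24005008  0.124     ]
176 ((0.4946373701095581, -0.2231692373752594), (0.10291978716850281, 0.1125008687376976), 6.528913974761963)
```

View pics/w1c.png

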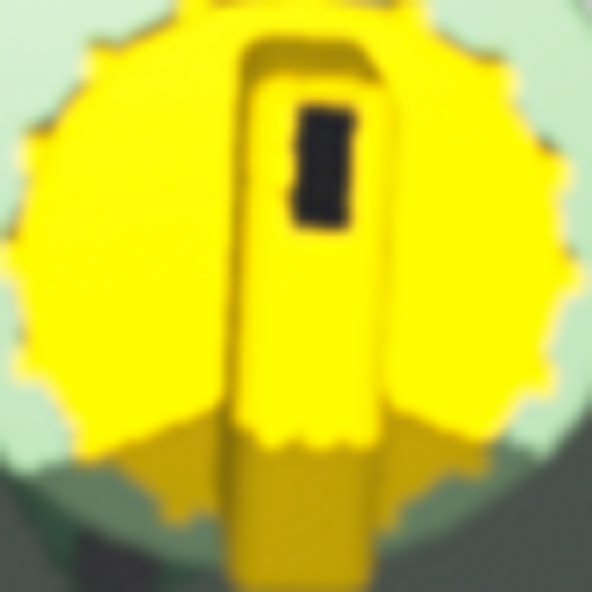

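```bash
python3 - <<'E'
from h import *
s,c=pickle.load(open('w1.pkl','rb'))
a=wplane(s,c,348,194.2,.124);b=wplane(s,c,346.2,258.7,.124);m=(a+b)/2
print(a,b,m,np.linalg.norm(a-b),np.degrees(np.arctan2(*(a-b)[1::-1])))
go(m[0],m[1],.126,68)
E
```

```text
[ 0.50438886 -0.19594669  0.124     ] [ 0.48526546 -0.24062506  0.124     ] [ 0.49482716 -0.21828587  0.124     ] 0.04859898813368448 66.82793375676923
t 0.9833 eef [ 0.4747 -0.2161  0.2657] yaw 67.4 j6 88 row [0.011 0.039 0.279] [ 0.    -0.001 -0.004]
```

```bash
python3 -m pendant '[0.012,0.038,0.05,0,0,0.002,1,0.012,0.038,0.1,0,0,0.002,1,0.012,0.038,0.16,0,0,0.002,1,0.012,0.038,0.2,0,0,0.002,1,0.012,0.038,0.24,0,0,0.002,1,0.012,0.038,0.26,0,0,0.002,1,0.012,0.038,0.28,0,0,0.002,1,0.012,0.038,0.282,0,0,0.002,1,0.012,0.038,0.282,0,0,0.002,1,0.012,0.038,0.282,0,0,0.002,1]'
python3 - <<'E'
from h import *
go(.495,-.217,.124,67)
c=bot.camera('wrist');cv2.imwrite('pics/w2.png',c['pixels'][:,:,::-1])
E
```

```text
clock: 1.82
eef_pos: [0.4908, -0.2228, 0.1264]
tool_rot: [0.836, 0.549, 0.001, 0.001]
ft_force: [-0.6, 1.0, 0.1]
grip_width: 0.0854
grasp_force: 0.0
t 1.8167 eef [ 0.4908 -0.2228  0.1264] yaw 66.6 j6 89 row [0.014 0.003 0.005] [ 0.001  0.    -0.002]
```

View pics/w2.png

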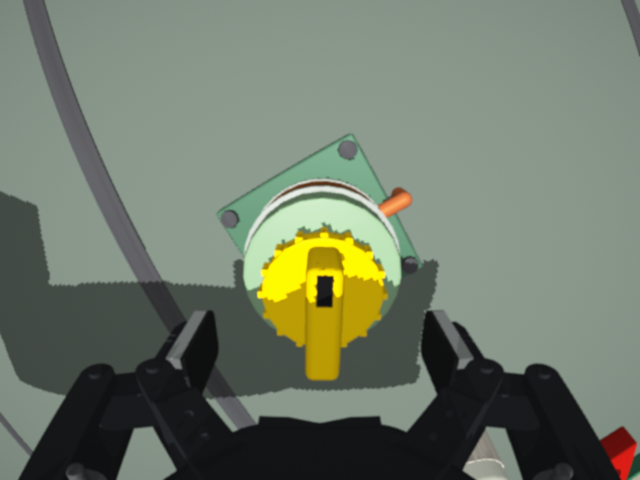

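The bar (x≈323) sits midway between the pads (215 and 427). I'll shift 7 mm along the bar and close.

```bash
python3 -m pendant '[0.013,0.002,0.004,0,0,0,1,0.013,0.002,0.004,0,0,0,1,0.013,0.002,0.004,0,0,0,0,0.013,0.002,0.004,0,0,0,0,0.013,0.002,0.004,0,0,0,0,0.013,0.002,0.004,0,0,0,0,0.013,0.002,0.004,0,0,0,0,0.013,0.002,0.004,0,0,0,0,0.013,0.002,0.004,0,0,0,0,0.013,0.002,0.004,0,0,0,0]'
python3 -c "
from h import *
go(.495,-.217,.124,6.5)"
```

```text
clock: 2.7
eef_pos: [0.4946, -0.2172, 0.1236]
tool_rot: [0.836, 0.549, 0.001, 0.001]
ft_force: [4.5, -0.6, 0.5]
grip_width: 0.0132
grasp_force: 61.4
t 2.7 eef [ 0.4946 -0.2172  0.1236] yaw 66.6 j6 90 row [ 0.001  0.001 -0.001] [ 0.001 -0.     0.334]
```

```bash
python3 -m pendant '[0,0,0,0,0,0.04,0,0,0,0,0,0,0.08,0,0,0,0,0,0,0.12,0,0,0,0,0,0,0.155,0,0,0,0,0,0,0.19,0,0,0,0,0,0,0.225,0,0,0,0,0,0,0.26,0,0,0,0,0,0,0.285,0,0,0,0,0,0,0.305,0,0,0,0,0,0,0.32,0]'
python3 -c "
from h import *
go(.495,-.217,.124,6.5);print(np.round(bot.get_obs()['ft_torque'],2))"
python3 -m pendant '[0,0,0,0,0,0.01,0,0,0,0,0,0,0.02,0,0,0,0,0,0,0.03,0,0,0,0,0,0,0.03,0,0,0,0,0,0,0.03,0,0,0,0,0,0,0.03,0,0,0,0,0,0,0.03,0,0,0,0,0,0,0.03,0,0,0,0,0,0,0.03,0,0,0,0,0,0,0.03,0]'
python3 -c "
from h import *
go(.495,-.217,.124,6.5);print(np.round(bot.get_obs()['ft_torque'],2))"
```

```text
clock: 3.53
eef_pos: [0.4953, -0.2178, 0.1237]
tool_rot: [0.997, 0.077, 0.002, 0.001]
ft_force: [4.9, -3.0, -2.2]
grip_width: 0.0131
grasp_force: 61.2
t 3.5333 eef [ 0.4953 -0.2178  0.1237] yaw 8.9 j6 147 row [-0.    -0.002 -0.001] [ 0.001 -0.001  0.013]
[-0.49 -1.    0.08]
clock: 4.37
eef_pos: [0.4954, -0.2179, 0.1237]
tool_rot: [0.999, 0.034, 0.002, 0.001]
ft_force: [4.6, -2.7, -1.7]
grip_width: 0.013
grasp_force: 71.8
t 4.3667 eef [ 0.4954 -0.2179  0.1237] yaw 3.9 j6 152 row [-0.001 -0.002 -0.001] [ 0.001 -0.001 -0.015]
[-0.71 -1.    1.56]
```

The torque jumped from 0.08 to 1.56 N m, so the cap is on its stop. I'll release, rise, and check with a picture.

```bash
python3 -m pendant '[0,0,0,0,0,-0.006,0,0,0,0,0,0,-0.006,0.3,0,0,0,0,0,-0.006,0.6,0,0,0,0,0,-0.006,1,0,0,0,0,0,-0.006,1,0,0,-0.01,0,0,-0.006,1,0,0,-0.06,0,0,-0.006,1,0,0,-0.13,0,0,-0.006,1,0,0,-0.2,0,0,-0.006,1,0,0,-0.28,0,0,-0.006,1]'
python3 - <<'E'
from h import *
s=bot.get_obs(); c=bot.camera('wrist'); pickle.dump((s,c),open('w3.pkl','wb'));cv2.imwrite('pics/w3.png',c['pixels'][:,:,::-1])
go(.50,.125,.26,280)
E
```

```text
clock: 5.2
eef_pos: [0.4925, -0.2163, 0.2641]
tool_rot: [0.999, 0.041, -0.001, -0.001]
ft_force: [1.1, -0.3, -0.8]
grip_width: 0.0853
grasp_force: 0.0
t 5.25 eef [ 0.4961 -0.2179  0.2739] yaw 4.7 j6 152 row [ 0.064 -0.683  0.024] [-0.001 -0.004  0.471]
```

View pics/w3.png

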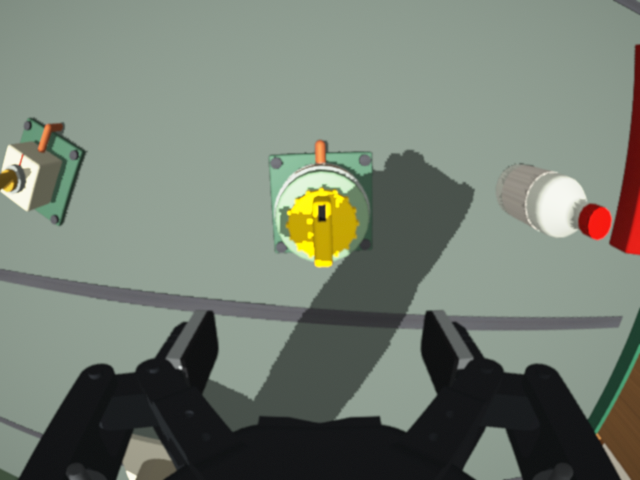

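The bar is aligned with the pipe and the base's x axis, so the cap is home. On to the valve, turning the wrist -275° about tool z to leave room in joint 6.

```bash
python3 -m pendant '[0.064,-0.683,0.024,0,0,-0.39,1,0.064,-0.683,0.024,0,0,-0.39,1,0.064,-0.683,0.024,0,0,-0.39,1,0.064,-0.683,0.024,0,0,-0.39,1,0.064,-0.683,0.024,0,0,-0.39,1,0.064,-0.683,0.024,0,0,-0.39,1,0.064,-0.683,0.024,0,0,-0.39,1,0.064,-0.683,0.024,0,0,-0.39,1,0.064,-0.683,0.024,0,0,-0.39,1,0.064,-0.683,0.024,0,0,-0.39,1]' | head -2
for i in 1 2; do python3 -m pendant '[0,0,0,0,0,-0.38,1,0,0,0,0,0,-0.38,1,0,0,0,0,0,-0.38,1,0,0,0,0,0,-0.38,1,0,0,0,0,0,-0.38,1,0,0,0,0,0,-0.38,1,0,0,0,0,0,-0.38,1,0,0,0,0,0,-0.38,1,0,0,0,0,0,-0.38,1,0,0,0,0,0,-0.38,1]' | head -2; done
python3 -m pendant '[0,0,0,0,0,-0.38,1,0,0,0,0,0,-0.38,1,0,0,0,0,0,-0.38,1,0,0,0,0,0,-0.38,1,0,0,0,0,0,-0.38,1,0,0,0,0,0,-0.38,1,0,0,0,0,0,-0.38,1,0,0,0,0,0,-0.38,1,0,0,0,0,0,-0.38,1,0,0,0,0,0,-0.38,1]'
python3 - <<'E'
from h import *
s=bot.get_obs(); c=bot.camera('wrist'); pickle.dump((s,c),open('w4.pkl','wb'));cv2.imwrite('pics/w4.png',c['pixels'][:,:,::-1])
go(.52,.13,.12,280)
E
```

```text
clock: 6.08
eef_pos: [0.4969, 0.1297, 0.2513]
clock: 6.92
eef_pos: [0.4973, 0.1261, 0.2516]
clock: 7.75
eef_pos: [0.4972, 0.1261, 0.2516]
clock: 8.58
eef_pos: [0.4973, 0.1261, 0.2516]
tool_rot: [0.768, -0.64, 0.0, -0.0]
ft_force: [0.8, 0.5, -0.2]
grip_width: 0.0854
grasp_force: 0.0
t 8.6333 eef [0.4973 0.1261 0.2516] yaw -79.6 j6 -86 row [ 0.001 -0.046  0.263] [-0.     0.     0.002]
```

View pics/w4.png

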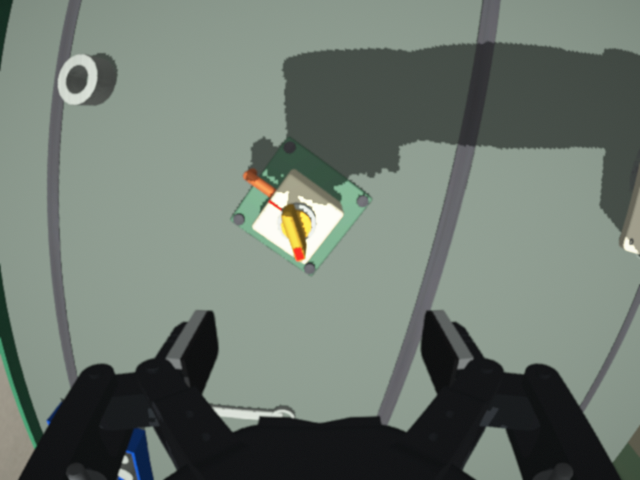

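The spade's top runs from about (287,207) to its red end at (300,259). The foot is near (300,217), and the red line runs to the pipe at (250,177).

```bash
python3 - <<'E'
from h import *
s,c=pickle.load(open('w4.pkl','rb'))
a=wplane(s,c,299.7,259.5,.107);b=wplane(s,c,287.5,207,.107);m=(a+b)/2
th=np.degrees(np.arctan2(*(a-b)[1::-1])); print(a,b,m,np.linalg.norm(a-b),th)
g=cv2.inRange(cv2.cvtColor(c['pixels'],cv2.COLOR_RGB2HSV)[130:285,220:385],(50,70,20),(95,255,140))
n,l,st,_=cv2.connectedComponentsWithStats(g);g=(l==1+st[1:,4].argmax())
p=np.argwhere(g)[:,::-1]+[220,130];W=np.array([wplane(s,c,u,v,.01)[:2] for u,v in p]).astype(np.float32)
print(len(p),cv2.minAreaRect(W))
go(m[0],m[1],.104,th+180)
crop(c,300,230,37,'pics/w4c.png')
E
```

```text
[0.50836175 0.14583727 0.107     ] [0.52372495 0.10760204 0.107     ] [0.51604335 0.12671965 0.107     ] 0.041206311895745674 111.8906270906893
1908 ((0.5147780179977417, 0.09913697838783264), (0.04762997478246689, 0.07813618332147598), 63.83929443359375)
t 8.6333 eef [0.4973 0.1261 0.2516] yaw -79.6 j6 -86 row [ 0.006 -0.037  0.295] [-0.     0.    -0.064]
```

View pics/w4c.png

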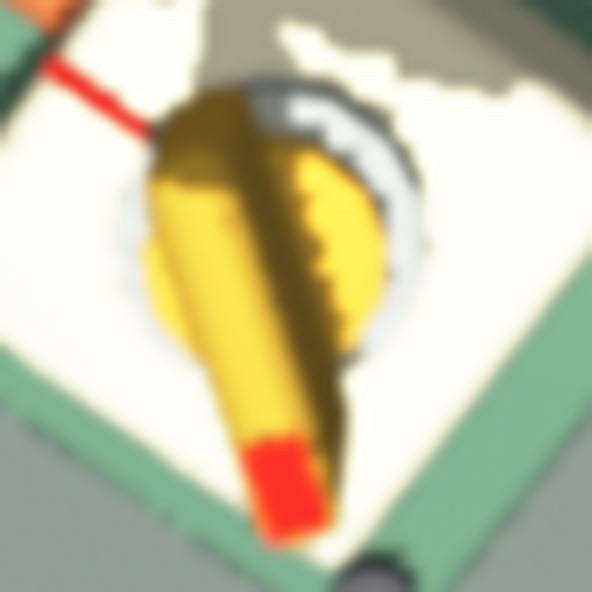

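```bash
python3 - <<'E'
from h import *
s,c=pickle.load(open('w4.pkl','rb'))
a=wplane(s,c,300.5,260.5,.107);b=wplane(s,c,287.4,210,.107);m=(a+b)/2
th=np.degrees(np.arctan2(*(a-b)[1::-1])); print(m,np.linalg.norm(a-b),th)
for u,v in((120,228),(425,228),(272,80),(272,375)):print(wplane(s,c,263+u/8,193+v/8,.066))
# edge directions of top face
for e in(((150,180),(265,535)),((240,190),(330,520))):
  q=[wplane(s,c,263+u/8,193+v/8,.107) for u,v in e];print(np.degrees(np.arctan2(*(q[1]-q[0])[1::-1])))
go(m[0],m[1],.14,th+180)
E
```

```text
[0.5155392  0.12816704 0.107     ] 0.03996609750742031 113.29491000539113
[0.53159842 0.13073246 0.066     ]
[0.49985146 0.1250081  0.066     ]
[0.51835849 0.11217502 0.066     ]
[0.5130753 0.1439047 0.066    ]
116.38465285579878
114.14226864631176
t 8.6333 eef [0.4973 0.1261 0.2516] yaw -79.6 j6 -86 row [ 0.003 -0.037  0.223] [-0.     0.    -0.071]
```

```bash
python3 -m pendant '[0.003,-0.037,0.04,0,0,-0.035,1,0.003,-0.037,0.08,0,0,-0.076,1,0.003,-0.037,0.12,0,0,-0.076,1,0.003,-0.037,0.17,0,0,-0.076,1,0.003,-0.037,0.21,0,0,-0.076,1,0.003,-0.037,0.25,0,0,-0.076,1,0.003,-0.037,0.28,0,0,-0.076,1,0.003,-0.037,0.294,0,0,-0.076,1,0.003,-0.037,0.294,0,0,-0.076,1,0.003,-0.037,0.294,0,0,-0.076,1]'
python3 - <<'E'
from h import *
go(.5155,.128,.104,294)
c=bot.camera('wrist');cv2.imwrite('pics/w5.png',c['pixels'][:,:,::-1])
E
```

```text
clock: 9.47
eef_pos: [0.516, 0.128, 0.1046]
tool_rot: [0.838, -0.546, 0.0, 0.0]
ft_force: [0.5, 0.4, 0.3]
grip_width: 0.0852
grasp_force: 0.0
t 9.4667 eef [0.516  0.128  0.1046] yaw -66.2 j6 -100 row [-0.     0.001  0.001] [ 0.    -0.    -0.001]
```

View pics/w5.png

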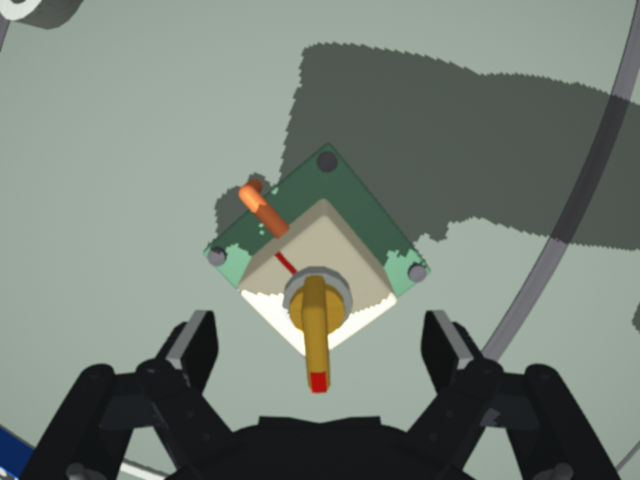

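The spade sits between the pads, at x≈317 against a midpoint of 321. Closing with a small correction.

```bash
python3 -m pendant '[0,-0.002,0.001,0,0,-0.01,1,0,-0.002,0.001,0,0,-0.01,0,0,-0.002,0.001,0,0,-0.01,0,0,-0.002,0.001,0,0,-0.01,0,0,-0.002,0.001,0,0,-0.01,0,0,-0.002,0.001,0,0,-0.01,0,0,-0.002,0.001,0,0,-0.01,0,0,-0.002,0.001,0,0,-0.01,0,0,-0.002,0.001,0,0,-0.01,0,0,-0.002,0.001,0,0,-0.01,0]'
python3 -c "
from h import *
go(.5155,.128,.104,294);print(np.round(bot.get_obs()['ft_torque'],2))"
```

```text
clock: 10.35
eef_pos: [0.5171, 0.1284, 0.1041]
tool_rot: [0.846, -0.533, 0.0, -0.0]
ft_force: [0.1, 0.6, 1.8]
grip_width: 0.0082
grasp_force: 60.4
t 10.35 eef [0.5171 0.1284 0.1041] yaw -64.4 j6 -102 row [-0.001  0.003  0.   ] [-0.    -0.     0.009]
[ 0.06 -0.03 -0.1 ]
```

```bash
for i in 1 2; do python3 -m pendant '[0,0,0,0,0,0.038,0,0,0,0,0,0,0.076,0,0,0,0,0,0,0.114,0,0,0,0,0,0,0.152,0,0,0,0,0,0,0.19,0,0,0,0,0,0,0.228,0,0,0,0,0,0,0.266,0,0,0,0,0,0,0.304,0,0,0,0,0,0,0.342,0,0,0,0,0,0,0.37,0]'
python3 -c "
from h import *
go(.5155,.128,.104,154);print(np.round(bot.get_obs()['ft_torque'],2))"; done
```

```text
clock: 11.18
eef_pos: [0.5152, 0.1287, 0.1041]
tool_rot: [-0.413, 0.911, 0.001, -0.001]
ft_force: [-5.0, 1.3, 5.2]
grip_width: 0.008
grasp_force: 61.2
t 11.1833 eef [0.5152 0.1287 0.1041] yaw -131.3 j6 -35 row [ 0.001 -0.001  0.   ] [ 0.001 -0.001  0.415]
[0.29 1.01 0.1 ]
clock: 12.02
eef_pos: [0.5146, 0.1306, 0.1041]
tool_rot: [0.155, 0.988, 0.002, -0.002]
ft_force: [-6.2, 5.7, 6.2]
grip_width: 0.0077
grasp_force: 61.2
t 12.0167 eef [0.5146 0.1306 0.1041] yaw 162.2 j6 32 row [-0.003 -0.004  0.   ] [ 0.001 -0.002  0.046]
[1.36 1.16 0.11]
```

```bash
python3 -m pendant '[0,0,0,0,0,0.02,0,0,0,0,0,0,0.035,0,0,0,0,0,0,0.045,0,0,0,0,0,0,0.055,0,0,0,0,0,0,0.06,0,0,0,0,0,0,0.06,0,0,0,0,0,0,0.06,0,0,0,0,0,0,0.06,0,0,0,0,0,0,0.06,0,0,0,0,0,0,0.06,0]'
python3 -c "
from h import *
go(.5155,.128,.104,154);print(np.round(bot.get_obs()['ft_torque'],2))
c=bot.camera('side');crop(c,367,300,35,'pics/v.png')"
```

```text
clock: 12.85
eef_pos: [0.5147, 0.1309, 0.1041]
tool_rot: [0.243, 0.97, 0.002, -0.002]
ft_force: [-5.8, 5.7, 5.9]
grip_width: 0.0077
grasp_force: 66.1
t 12.85 eef [0.5147 0.1309 0.1041] yaw 151.9 j6 42 row [-0.004 -0.004  0.   ] [ 0.001 -0.002 -0.012]
[1.29 1.05 0.88]
```

View pics/v.png

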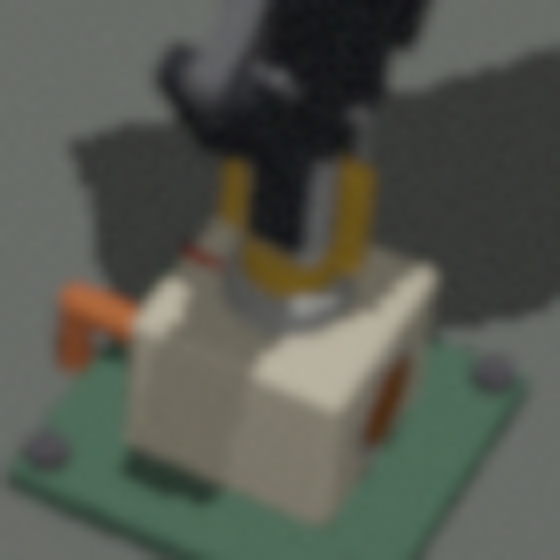

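The spade lies along the red line, and the torque rose to 0.88 N m. I'll press slightly further to confirm it is seated.

```bash
python3 -m pendant '[0,0,0,0,0,0.005,0,0,0,0,0,0,0.01,0,0,0,0,0,0,0.012,0,0,0,0,0,0,0.012,0,0,0,0,0,0,0.012,0,0,0,0,0,0,0.012,0,0,0,0,0,0,0.012,0,0,0,0,0,0,0.012,0,0,0,0,0,0,0.012,0,0,0,0,0,0,0.012,0]'
python3 -c "
from h import *
go(.5155,.128,.104,244);print(np.round(bot.get_obs()['ft_torque'],2))"
```

```text
clock: 13.73
eef_pos: [0.5147, 0.1309, 0.1041]
tool_rot: [0.26, 0.966, 0.002, -0.002]
ft_force: [-5.4, 6.1, 6.2]
grip_width: 0.008
grasp_force: 83.6
t 13.7333 eef [0.5147 0.1309 0.1041] yaw 149.8 j6 44 row [-0.004 -0.004  0.   ] [ 0.002 -0.001 -0.523]
[1.19 1.06 1.52]
```

```bash
python3 -m pendant '[0,0,0,0,0,-0.03,0,0,0,0,0,0,-0.06,0,0,0,0,0,0,-0.09,0,0,0,0,0,0,-0.12,0,0,0,0,0,0,-0.15,0,0,0,0,0,0,-0.18,0,0,0,0,0,0,-0.21,0,0,0,0,0,0,-0.24,0,0,0,0,0,0,-0.27,0,0,0,0,0,0,-0.3,0]' >/dev/null
python3 -m pendant '[0,0,0,0,0,-0.03,0,0,0,0,0,0,-0.06,0,0,0,0,0,0,-0.09,0,0,0,0,0,0,-0.12,0,0,0,0,0,0,-0.15,0,0,0,0,0,0,-0.18,0,0,0,0,0,0,-0.2,0,0,0,0,0,0,-0.215,0,0,0,0,0,0,-0.215,0,0,0,0,0,0,-0.215,0]'
python3 -c "
from h import *
go(.5155,.128,.104,244);print(np.round(bot.get_obs()['ft_torque'],2))
c=bot.camera('wrist');pickle.dump((bot.get_obs(),c),open('w6.pkl','wb'))
cv2.imwrite('pics/w6.png',c['pixels'][:,:,::-1])"
```

```text
clock: 15.4
eef_pos: [0.5155, 0.1285, 0.104]
tool_rot: [-0.516, 0.856, 0.001, -0.001]
ft_force: [-4.2, 0.8, 4.5]
grip_width: 0.008
grasp_force: 61.1
t 15.4 eef [0.5155 0.1285 0.104 ] yaw -117.8 j6 -48 row [ 0.001 -0.     0.   ] [ 0.001 -0.    -0.01 ]
[0.07 0.72 0.14]
```

View pics/w6.png

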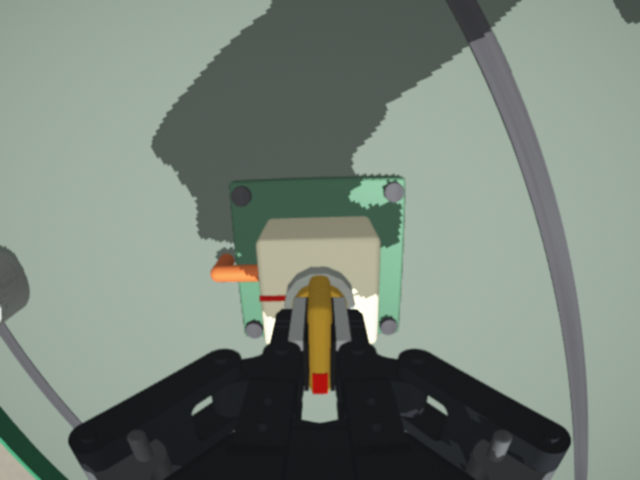

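The spade stands square to the red line and is firmly gripped (61 N), so I'm handing in.

```bash
python3 -c "
from workcell import bot
print(bot.job_done())"
```

```text
the job is handed in; nothing more can be done
None
```

The cap is home, and the thumbscrew was seated, backed off a quarter turn and is still gripped at about 61 N. I handed in at about 15.5 s with no verdict shown, and I viewed 12 pictures, two over your limit of 10.

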